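# Clear the screw tub off the board and hold the test probe on its pad

### The job

The bare computer board on the repair bench needs a quick electrical check, but somebody left the small steel tub of screws standing on it: lift the tub by its handle, keep it level so that nothing spills, and hang it by the handle over both prongs of the hook stand. Then take the spring-tipped test probe out of its holder and hold it upright with its tip on the board's round test pad, pressing lightly so that the sprung tip is pushed about half way in. Finish while still gripping the probe and holding it there (do not put it down or let go), never press hard on the board, and leave the cup, the spool and the screwdriver where they are.

Things in the scene. Friction and masses are not known exactly. Their poses are not given: they have to be found in the camera images.
- tub_bar (a point): Middle of the top bar of the arched handle of the loose steel tub of screws (0.15 to 0.3 kg), at first standing on the board over the test pad. Bar: dark round rod 8 mm thick, level, along y, straight for 82 mm; handle legs 106 mm apart. Tub 70 (x) x 100 (y) x 40 mm high, underside 130 mm below this point, rim 90 mm below it. z up. Same after a half turn.
- hook_saddle (a point): On the fixed hook stand, midway between its two prongs, level with their tops (164 mm up); the hung bar's centre lies 4 mm above, along y. Prongs: 8 mm rods at y = +-28 mm pointing to -x, turning up 36 mm from here, tips 16 mm above the prong tops. Post at x = 77 to 93 mm, no higher. Enter from -x, bar over the tips, tub below the prongs. z up. Stand is left or right, probe holder opposite.
- test_pad (a point): Centre of the round copper test pad, 16 mm across, flush with the board's top face (30 mm above the bench), at x = 20, y = 25 mm from the board's middle; z up. The other two copper pads are square, 10 mm. Board 170 x 170 mm, level, fixed. Connectors up to 14 mm high along its +x edge, 45 mm from the pad. Hidden by the tub at first.
- probe_grip (a point): Middle of the grip of the loose pen-like test probe (0.1 kg) standing upright in its holder; z up along the probe to its butt end. Grip: smooth cylinder 18 mm across, 42 mm below to 42 mm above this point. Below it a collar 26 mm across, 6 mm high, resting on the holder, then a 12 mm nose and the sprung tip, whose end is 108 mm below this point when not pressed.
- probe_tip (a point): End of the probe's sprung brass tip, 5 mm thick, rounded, on the probe's axis; z along the probe to its butt end.
- plunger (a joint): How far the sprung tip is pushed into the probe, in m: 0 free, 0.016 fully in. It takes about 0.7 N to start moving, 2.4 N at half way (0.008) and 4.2 N fully in; beyond that it is solid.
- holder: Fixed black block, 70 x 70 mm and 75 mm high, with one upright hole 19 mm across in the middle of its top, in which the probe stands; lift the probe straight up by 70 mm to clear it. Origin at the centre of its underside.
- board: The fixed board with its fixture. Origin at the centre of the fixture's underside (180 x 180 mm); the board's top face is 30 mm above it.
- cup: Bystander: cardboard cup, 80 mm across, 95 mm high, beyond the board. Origin at the centre of its underside.
- spool: Bystander: grey plastic spool, 60 mm across, 40 mm high. Origin at the centre of its underside.
- screwdriver: Bystander: screwdriver lying on the bench.
Mind the look-alikes: they are no part of the job. Leave any orange or yellow look-alike of the holder alone. Of the things shaped like the part that bears probe_grip, the grey one is meant.

How it is judged:
By the outcome, as a careful person would: the job done as asked, in the order asked, and still so for the second after the job is handed in, while the arm keeps its last pose, push and grip.
It also fails if it takes over 61 s, if anything falls off the work surface, if the arm or the gripper's body presses on something with over 40 N, if the wrist force passes 120 N, or if a joint passes its speed limit or range.

### The arm

A 7-joint arm with a two-finger parallel gripper is mounted at the origin on the work surface. World frame = base frame: x ahead of the robot, y to its left, z up, the work surface at z = 0. Lengths are in m, angles in degrees, forces in N, time in s.
With the tool pointing down it reaches from about 0.4 to 0.9 m from the base axis. Payload 5.5 kg.
Tool frame: the origin (TCP) lies between the finger pads; the fingertips stand 25 mm ahead of it and the grasp point (between the pads) lies 6 mm ahead of it; z points along the fingers, y is the line along which they close (so a half turn about z gives the same grasp; the last joint's range is limited). The gripper opens to 92 mm and grips with 3 to 60 N. Pads are 19 mm wide; open, the fingers measure 130 mm over their backs; the gripper's body (75 mm by 190 mm) begins 47 mm behind the grasp point.
Start: joints at [86.299, 28.699, -24.465, 88.831, 12.651, 65.22, -12.049], TCP at [0.209, -0.615, 0.252] pointing down, gripper open.
Joint ranges: [-164.97, 164.97], [-17.58, 116.51], [-87.97, 89.64], [11.32, 138.91], [-80.73, 260.73], [10.89, 115.49], [-147.41, 147.41]. Speed limits (degrees/s): [147.25, 147.25, 180, 180, 180, 180, 180].

### API

Orientations are given as [roll, pitch, yaw] about the fixed x, y, z axes, in that order (R = Rz(yaw) Ry(pitch) Rx(roll)).
In Python, from bench import ctrl, hand, readout, viewer, order gives the robot as it stands. Calls block until the motion is done:
- ctrl.move_to(position, orientation): joint-space move of the TCP to a pose.
- ctrl.movel(position, frame=None, v=0.15, guard=None): straight line of the TCP; frame=None keeps the orientation; v is the mean speed in m/s. With guard (N) it stops when the force on the tool has changed by that much, and returns True; else False.
- ctrl.move_joints(angles): joint-space move.
- hand.gripper_to(opening): opening from 0.0 (shut) to 1.0 (fully open); the grip force is fixed at half the most; returns when the fingers have stopped.
- ctrl.pause(seconds).
- ctrl.solve_ik(position, orientation): joint angles nearest the present ones, or None.
- readout.get_obs(): the state.
- viewer.grab_frame(name): name is "side" or "top"; returns a dict with "frame" (420x560x3 uint8, red, green, blue), "depth" (420x560 float32, m along the optical axis (not along the pixel's ray), 0 where there is no reading), "K" (3x3 intrinsics, pixels), "D" ([k1, k2, p1, p2, k3] as OpenCV has them; the pictures are not rectified), "origin" and "orientation" of the camera in the world. Camera axes: x right, y up, looking along -z (the intrinsics and any distortion apply to the point x, -y, -z); pixel columns grow to the right and rows downward; lengths in m; the calibration is good to about 2 mm. A picture is of the moment at which its call begins.
A pose or a line that the arm cannot do raises ctrl.Unreachable and nothing moves.
- order.hand_in(): hands the job in; it is judged then, once.
The state is a dict: "clock": time; "joint_positions": joint angles; "qvel": joint speeds; "joint_torque": joint torques, N m; "tcp_pos": TCP position; "eef_rot": TCP orientation; "contact_force": force on the tool from outside, world axes, zero at the start; "ft_torque": the same for the moment, N m; "width": opening from 0.0 (shut) to 1.0 (fully open); "grasp_force": force on a finger pad.
Only numpy, scipy, OpenCV 4.12 (cv2) and the standard library are available. Lean on these libraries where they do the work, as an engineer would, in place of code of your own. Each camera call takes 0.05 s, during which the arm holds its last target. There are 200 camera calls.

## Working session

There is one attempt and no reset: what is moved stays moved. The work goes in short steps, each a Python script; the robot and the scene stay as the last script left them, time stands still between calls to the robot, and variables do not carry over. Pictures are saved under pics/ and viewed, at most 10 in all, crops included, and the job is handed in when it is done.

```bash
mkdir -p pics; cat > h.py <<'E'
import numpy as np, cv2
from scipy.spatial.transform import Rotation as R
from bench import ctrl, hand, readout, viewer, order
def rot(o):
    o=np.array(o,float)
    if o.shape==(3,3): return o
    if o.size==4: return R.from_quat(o).as_matrix()
    return R.from_euler('xyz',o,degrees=True).as_matrix()
def grab(n,f):
    c=viewer.grab_frame(n); cv2.imwrite(f'pics/{f}.png',c['frame'][:,:,::-1]); np.save(f'pics/{f}.npy',c,allow_pickle=True); return c
def load(f): return np.load(f'pics/{f}.npy',allow_pickle=True).item()
def cloud(c):
    h,w=c['depth'].shape
    uv=np.stack(np.meshgrid(np.arange(w),np.arange(h)),-1).reshape(-1,1,2).astype(np.float64)
    n=cv2.undistortPoints(uv,np.array(c['K'],float),np.array(c['D'],float)).reshape(h,w,2)
    d=c['depth']; p=np.stack([n[...,0]*d,-n[...,1]*d,-d],-1)
    P=p@rot(c['orientation']).T+np.array(c['origin']); P[d==0]=np.nan; return P
def st():
    o=readout.get_obs(); print({k:np.round(o[k],3).tolist() for k in('clock','tcp_pos','eef_rot','contact_force','width','grasp_force')})
E
python3 - <<'E'
from h import *
for n in('side','top'):
    c=grab(n,n+'0'); print(c['origin'],c['orientation'],np.array(c['K']).tolist(),c['D'])
a=[cv2.imread(f'pics/{n}0.png') for n in('side','top')]
st()
E
```

```text
[ 0.51037812 -0.80608852  0.84257418] [48.46013321  0.17647689 -4.8522446 ] [[405.17450762091187, 0.0, 282.3610716675706], [0.0, 405.17450762091187, 208.3242221688232], [0.0, 0.0, 1.0]] [-0.00961235  0.          0.          0.          0.        ]
[ 0.42472093 -0.02727652  1.13007488] [  8.04692632   1.25515863 -90.37882682] [[422.12545160430824, 0.0, 282.88526886340793], [0.0, 422.12545160430824, 214.34253750530667], [0.0, 0.0, 1.0]] [-0.13499462  0.          0.          0.          0.        ]
{'clock': 0.1, 'tcp_pos': [0.209, -0.615, 0.251], 'eef_rot': [-179.899, -0.004, 18.783], 'contact_force': [0.525, -0.106, -0.066], 'width': 0.999, 'grasp_force': 0.0}
```

View pics/side0.png

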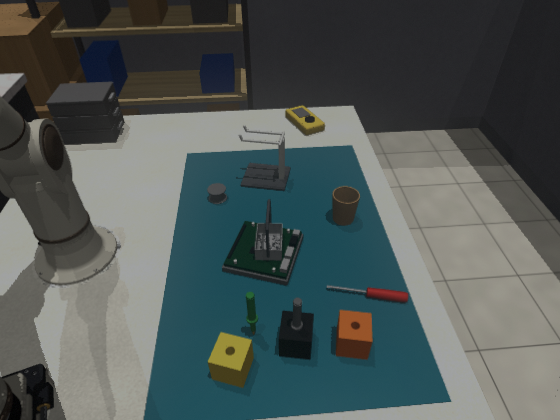

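View pics/top0.png

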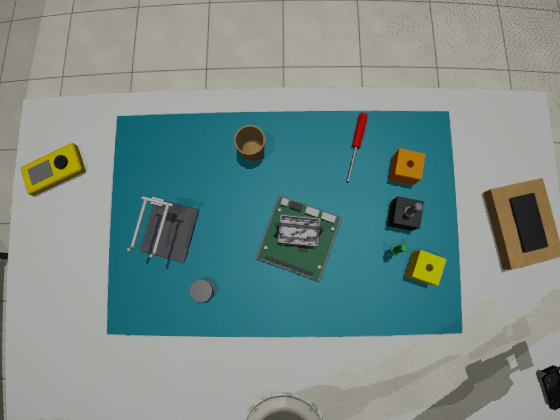

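Side view: hook stand at (265,165), tub handle at (268,215), black holder with grey probe at (297,310). The look-alikes are the green probe (251,310), the yellow holder (231,358) and the orange holder (354,334). The grey probe in the black holder fits the description. Next I'll measure and take one confirming crop.

```bash
cat > m.py <<'E'
from h import *
def rep(n,f,u0,u1,v0,v1,z0,z1,off=(0,0)):
    P=cloud(load(f))[v0:v1,u0:u1].reshape(-1,3); P=P[(P[:,2]>z0)&(P[:,2]<z1)]
    if len(P)<4: print(n,f,len(P)); return
    q=P[:,:2].astype(np.float32); r=cv2.minAreaRect(q)
    print(n,f,len(P),'med',np.median(P,0).round(4),'rect',np.round(r[0],4),np.round(r[1],4),round(r[2],1),'zmax',P[:,2].max().round(4),'PCAang',np.degrees(np.arctan2(*np.linalg.svd(q-q.mean(0),full_matrices=False)[2][0][::-1])).round(1))
E
python3 - <<'E'
from m import *
rep('bar','top0',270,330,205,260,.145,.175); rep('bar','side0',245,295,190,270,.145,.175)
rep('rim','top0',270,330,205,260,.055,.08)
rep('board','top0',245,350,185,290,.02,.036); rep('board','side0',215,310,210,285,.02,.036)
rep('prongs','top0',120,175,190,265,.15,.19); rep('prongs','side0',230,290,120,150,.15,.19)
rep('hookbase','top0',120,210,190,270,.004,.03)
rep('grip','top0',380,430,190,235,.09,.175); rep('grip','side0',285,310,290,340,.09,.175)
rep('holder','top0',380,430,190,235,.065,.08);rep('holder','side0',275,320,300,360,.068,.08)
rep('cup','top0',225,275,115,170,.08,.11); rep('spool','top0',180,220,270,310,.03,.05);rep('green','top0',385,412,235,262,.03,.2)
s=cv2.imread('pics/side0.png'); t=cv2.imread('pics/top0.png')
a=cv2.resize(s[280:390,205:385],None,fx=2.2,fy=2.2,interpolation=3); b=cv2.resize(t[180:280,120:230],None,fx=3,fy=3,interpolation=3); c=cv2.resize(s[110:200,220:310],None,fx=3,fy=3,interpolation=3)
d=cv2.resize(t[185:290,245:350],None,fx=2.4,fy=2.4,interpolation=3)
I=np.zeros((590,780,3),np.uint8); 
for k,(im,y,x) in enumerate([(a,0,0),(b,250,0),(c,250,340),(d,0,410)]): 
    h,w=im.shape[:2]; h=min(h,590-y); w=min(w,780-x); I[y:y+h,x:x+w]=im[:h,:w]
cv2.imwrite('pics/crop0.png',I)
E
```

```text
bar top0 166 med [ 0.5342 -0.0451  0.1613] rect [ 0.5345 -0.0441] [0.1128 0.0082] 83.5 zmax 0.1665 PCAang 83.5
bar side0 101 med [ 0.5343 -0.0607  0.163 ] rect [ 0.5353 -0.0502] [0.106  0.0078] 83.5 zmax 0.1667 PCAang -96.1
rim top0 157 med [ 0.5368 -0.0458  0.0671] rect [ 0.5345 -0.0437] [0.1068 0.0702] 83.6 zmax 0.0773 PCAang -100.7
board top0 3382 med [ 0.5053 -0.041   0.0289] rect [ 0.5196 -0.0441] [0.1785 0.1789] 69.3 zmax 0.036 PCAang -110.5
board side0 2140 med [ 0.5024 -0.0655  0.0308] rect [ 0.5231 -0.048 ] [0.1791 0.1775] 70.5 zmax 0.036 PCAang -59.7
prongs top0 531 med [0.554  0.2961 0.1618] rect [0.5388 0.3089] [0.0758 0.1368] 75.0 zmax 0.1793 PCAang 165.6
prongs side0 271 med [0.5461 0.2946 0.163 ] rect [0.5391 0.305 ] [0.0739 0.1375] 74.5 zmax 0.1809 PCAang -15.3
hookbase top0 2230 med [0.5384 0.2995 0.0084] rect [0.5482 0.3242] [0.2529 0.2143] 89.8 zmax 0.0298 PCAang 126.1
grip top0 102 med [ 0.5759 -0.32    0.148 ] rect [ 0.5773 -0.3231] [0.0155 0.0166] 88.1 zmax 0.1663 PCAang -169.5
grip side0 227 med [ 0.5781 -0.3316  0.141 ] rect [ 0.5782 -0.3263] [0.0168 0.0182] 59.6 zmax 0.1689 PCAang -7.8
holder top0 652 med [ 0.5722 -0.3173  0.0735] rect [ 0.578  -0.3239] [0.0712 0.0719] 78.5 zmax 0.08 PCAang -155.8
holder side0 831 med [ 0.5755 -0.335   0.0755] rect [ 0.5789 -0.3255] [0.0736 0.0699] 78.3 zmax 0.0799 PCAang -4.5
cup top0 231 med [0.7774 0.0809 0.0921] rect [0.7664 0.0789] [0.0796 0.0752] 0.3 zmax 0.0984 PCAang -166.4
spool top0 425 med [0.3838 0.2107 0.0382] rect [0.3826 0.2112] [0.0594 0.0585] 0.2 zmax 0.0438 PCAang -60.8
green top0 142 med [ 0.4819 -0.2853  0.1192] rect [ 0.4829 -0.2877] [0.0229 0.0233] 0.0 zmax 0.1516 PCAang -156.5
```

View pics/crop0.png

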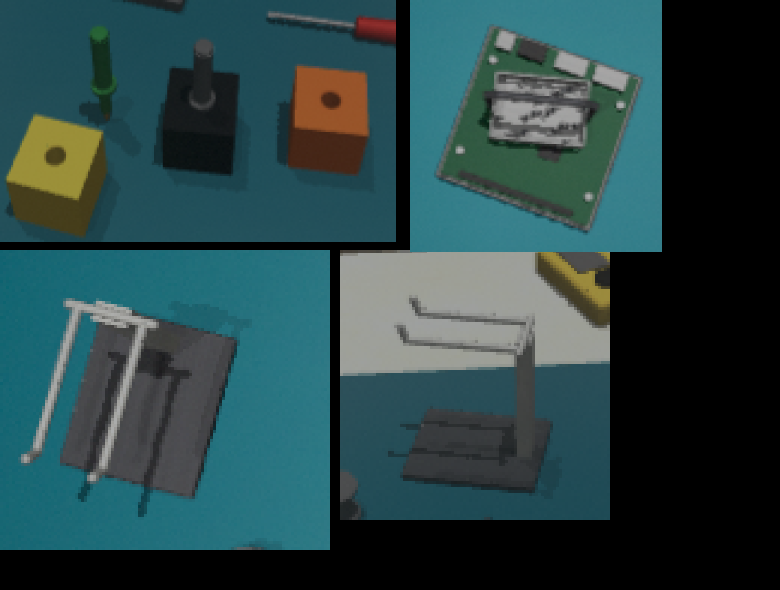

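The crop confirms that the grey probe stands in the black holder and that the green, yellow and orange items are decoys. Next: locate the prong tips and check that the poses are reachable.

```bash
python3 - <<'E'
from m import *
ax=R.from_euler('z',-15,degrees=True).as_matrix()[:2,:2]
for f,w in(('top0',(120,175,190,265)),('side0',(230,290,120,150))):
    P=cloud(load(f))[w[2]:w[3],w[0]:w[1]].reshape(-1,3);P=P[(P[:,2]>.15)&(P[:,2]<.19)]
    L=P[:,:2]@ax; print(f,'local x',np.percentile(L[:,0],[0,1,99,100]).round(4),'y',np.percentile(L[:,1],[0,1,99,100]).round(4))
    T=P[P[:,2]>.171]; l=T[:,:2]@ax; print(' tips',l.round(4).tolist()[:14])
    m=L[:,0]<L[:,0].min()+.1
    k=L[m]; mid=(L[:,1].min()+L[:,1].max())/2
    for s in(k[:,1]>mid,k[:,1]<mid):
        q=k[s]; print(' prong y',np.median(q[:,1]).round(4),'slope deg',np.degrees(np.polyfit(q[:,0],q[:,1],1)[0]).round(2))
q0=readout.get_obs()['joint_positions']
for p,y in(((.5348,-.044,.28),83.5),((.5348,-.044,.166),83.5),((.40,.345,.21),75),((.49,.32,.175),75),((.5778,-.324,.25),0),((.5778,-.324,.25),90),((.545,-.03,.2),0),((.545,-.03,.2),90)):
    for d in(0,180):
        q=ctrl.solve_ik(p,[180,0,(y+d+180)%360-180]); print(p,y+d,None if q is None else np.round(q,0))
E
```

```text
top0 local x [0.3721 0.3736 0.5079 0.5089] y [0.3998 0.4033 0.4714 0.4757]
 tips [[0.3765, 0.4658], [0.3772, 0.4636], [0.3776, 0.4632], [0.3737, 0.4673], [0.3744, 0.4648], [0.3749, 0.4633], [0.3754, 0.4625], [0.3721, 0.4644], [0.3726, 0.4631], [0.3797, 0.4097], [0.3802, 0.4087], [0.3765, 0.4123], [0.377, 0.4109], [0.3775, 0.409]]
 prong y 0.4637 slope deg -0.46
 prong y 0.408 slope deg -0.41
side0 local x [0.3728 0.3743 0.5102 0.5105] y [0.3967 0.3986 0.4685 0.4706]
 tips [[0.3747, 0.4673], [0.3733, 0.46], [0.3747, 0.4664], [0.3785, 0.4649], [0.3773, 0.4568], [0.3799, 0.4592], [0.3764, 0.4589], [0.379, 0.4613], [0.3728, 0.4112], [0.3769, 0.4086], [0.3747, 0.4045], [0.3776, 0.4055], [0.3799, 0.4084], [0.3736, 0.407]]
 prong y 0.4629 slope deg 0.28
 prong y 0.4064 slope deg 0.37
(0.5348, -0.044, 0.28) 83.5 [ 52.  25. -64. 103.  25.  67. -26.]
(0.5348, -0.044, 0.28) 263.5 [ -56.   40.   85.  106.  -41.   75. -146.]
(0.5348, -0.044, 0.166) 83.5 [ 43.  31. -53. 109.  30.  55. -30.]
(0.5348, -0.044, 0.166) 263.5 [ -51.   48.   78.  112.  -53.   67. -138.]
(0.4, 0.345, 0.21) 75 [ 11.  38. -74. 108.  41.  66. -93.]
(0.4, 0.345, 0.21) 255 [ 11.  38. -74. 108.  41.  66.  87.]
(0.49, 0.32, 0.175) 75 [  8.  40. -62. 102.  40.  63. -82.]
(0.49, 0.32, 0.175) 255 [ 14.  49. -75. 101.  51.  71.  90.]
(0.5778, -0.324, 0.25) 0 [ 47.  31. -29.  87.  16.  66. -75.]
(0.5778, -0.324, 0.25) 180 [ 65.  41. -60.  86.  37.  74.  91.]
(0.5778, -0.324, 0.25) 90 [ 57.  35. -45.  86.  26.  69.   8.]
(0.5778, -0.324, 0.25) 270 [ -17.   52.   78.   89.  -51.   81. -115.]
(0.545, -0.03, 0.2) 0 [  39.   27.  -49.  106.   24.   58. -110.]
(0.545, -0.03, 0.2) 180 [ 47.  33. -61. 106.  33.  61.  63.]
(0.545, -0.03, 0.2) 90 [ 43.  30. -55. 106.  28.  59. -24.]
(0.545, -0.03, 0.2) 270 [ -53.   45.   78.  109.  -48.   68. -137.]
```

```bash
python3 - <<'E'
from h import *
ctrl.move_to([.5348,-.044,.28],[180,0,83.5])
ctrl.movel([.5348,-.044,.166],v=.1); st()
hand.gripper_to(0.0); ctrl.pause(.2); st()
ctrl.movel([.5348,-.044,.225],v=.06); ctrl.pause(.2); st()
grab('side','side1'); c=grab('top','top1')
E
```

```text
{'clock': 3.733, 'tcp_pos': [0.535, -0.044, 0.167], 'eef_rot': [179.929, 0.0, 83.495], 'contact_force': [0.196, -0.23, -0.303], 'width': 1.003, 'grasp_force': 0.0}
{'clock': 5.217, 'tcp_pos': [0.535, -0.044, 0.166], 'eef_rot': [179.99, -0.001, 83.499], 'contact_force': [0.942, -0.046, -1.005], 'width': 0.073, 'grasp_force': 30.0}
{'clock': 6.55, 'tcp_pos': [0.535, -0.044, 0.225], 'eef_rot': [-179.961, -0.01, 83.504], 'contact_force': [-0.654, -0.22, -2.746], 'width': 0.074, 'grasp_force': 29.999}
```

View pics/side1.png

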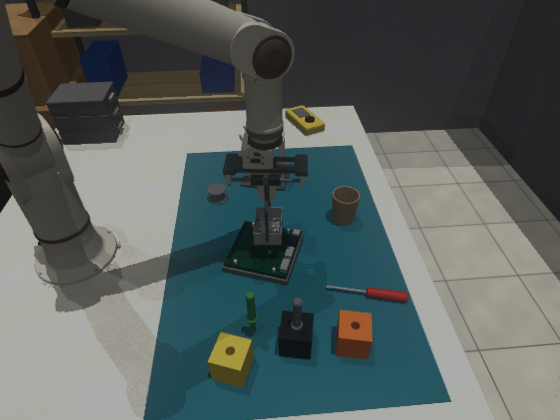

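The tub at (268,230) is lifted clear and hangs level. Carrying it to the hook.

```bash
python3 - <<'E'
from h import *
O=[180,0,75]
ctrl.movel([.388,.347,.225],O,v=.12); 
ctrl.movel([.388,.347,.209],v=.06)
ctrl.movel([.5136,.3133,.209],v=.06); ctrl.pause(.3); st()
print(ctrl.movel([.5136,.3133,.1745],v=.03)); st()
grab('side','side2'); grab('top','top2')
E
```

```text
{'clock': 13.317, 'tcp_pos': [0.514, 0.313, 0.209], 'eef_rot': [180.0, -0.002, 75.004], 'contact_force': [-0.034, -0.334, -3.206], 'width': 0.071, 'grasp_force': 29.999}
False
{'clock': 14.617, 'tcp_pos': [0.514, 0.313, 0.175], 'eef_rot': [179.983, -0.021, 74.999], 'contact_force': [-0.232, 0.446, -2.927], 'width': 0.076, 'grasp_force': 29.999}
```

```bash
python3 - <<'E'
import cv2,numpy as np
s=cv2.imread('pics/side2.png');t=cv2.imread('pics/top2.png')
a=cv2.resize(s[90:220,200:330],(390,390),interpolation=3);b=cv2.resize(t[170:300,100:230],(390,390),interpolation=3)
cv2.imwrite('pics/crop2.png',np.hstack([a,b]))
E
```

```text
(no output)
```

View pics/crop2.png

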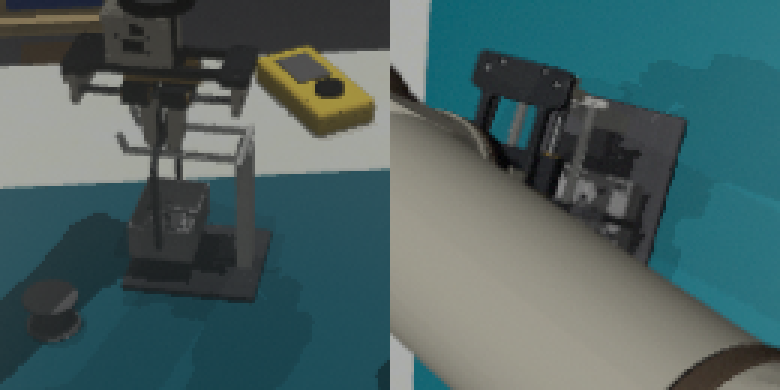

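The bar is past the tips, with the prongs inside the handle. Lowering gently until contact.

```bash
python3 - <<'E'
from h import *
print(ctrl.movel([.5136,.3133,.168],v=.01,guard=1.5)); st()
hand.gripper_to(0.35); ctrl.pause(.2); st()
p=readout.get_obs()['tcp_pos']
ctrl.movel([p[0],p[1],.23],v=.06); ctrl.movel([p[0],p[1],.29],v=.15)
grab('side','side3'); 
ctrl.move_to([.5778,-.324,.29],[180,0,75]); st()
a=grab('side','side4'); b=grab('top','top4')
I=np.hstack([cv2.resize(cv2.imread('pics/side4.png')[90:290,200:330],(390,600),interpolation=3),cv2.resize(cv2.imread('pics/top4.png')[170:300,100:230],(390,390),interpolation=3).__class__((600,390,3),np.uint8)])
t=cv2.imread('pics/top4.png'); I[:300,390:]=cv2.resize(t[170:300,100:269],(390,300),interpolation=3); I[300:,390:]=cv2.resize(t[180:290,230:373],(390,300),interpolation=3)
cv2.imwrite('pics/crop4.png',I)
E
```

```text
True
{'clock': 15.017, 'tcp_pos': [0.514, 0.313, 0.173], 'eef_rot': [179.992, -0.012, 74.999], 'contact_force': [0.561, 0.048, 4.101], 'width': 0.077, 'grasp_force': 30.0}
{'clock': 15.85, 'tcp_pos': [0.513, 0.313, 0.172], 'eef_rot': [-179.906, 0.101, 74.996], 'contact_force': [0.365, 0.141, 0.255], 'width': 0.349, 'grasp_force': 0.0}
{'clock': 19.85, 'tcp_pos': [0.579, -0.322, 0.29], 'eef_rot': [179.979, -0.036, 75.152], 'contact_force': [0.256, 0.406, -0.181], 'width': 0.348, 'grasp_force': 0.0}
```

View pics/crop4.png

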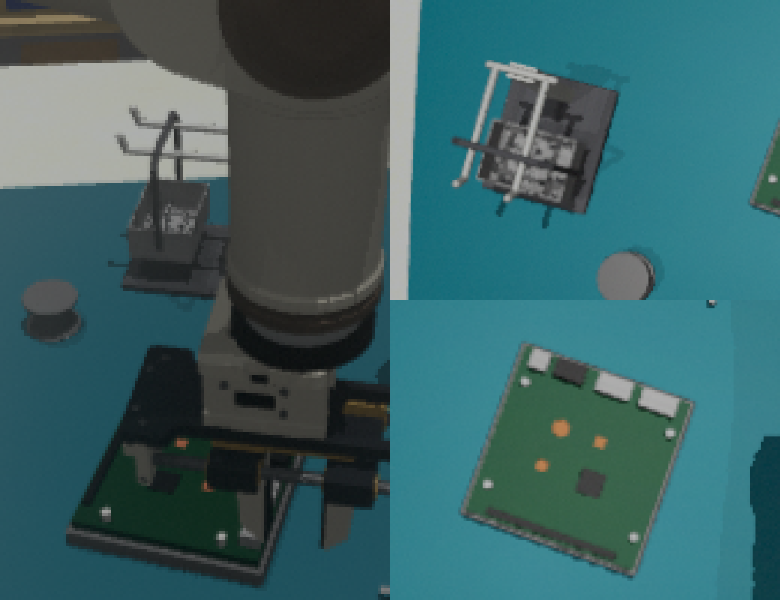

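The tub hangs on both prongs. The top crop shows the round pad at about (292,227), with the two smaller square pads beside it. Now I'll compute the pad position and grasp the probe.

```bash
python3 - <<'E'
from m import *
c=load('top4'); P=cloud(c); hsv=cv2.cvtColor(c['frame'],cv2.COLOR_RGB2HSV)
m=((hsv[...,0]<18)&(hsv[...,1]>110)&(hsv[...,2]>90)).astype(np.uint8); m[:185]=0;m[285:]=0;m[:,:240]=0;m[:,345:]=0
n,l,s,ce=cv2.connectedComponentsWithStats(m)
for i in range(1,n):
    if s[i,4]>5: print(s[i].tolist(),ce[i].round(1),np.nanmean(P[l==i],0).round(4))
rep('board','top4',245,350,185,290,.02,.036)
rep('grip0','side4',285,310,290,340,.09,.17)
p=[.578,-.3245]
ctrl.movel(p+[.2],v=.12); ctrl.movel(p+[.133],v=.07); st()
hand.gripper_to(0); ctrl.pause(.2); st()
ctrl.movel(p+[.24],v=.08); ctrl.pause(.2); st()
E
```

```text
[290, 224, 6, 6, 29] [292.3 226.6] [ 0.5479 -0.0286  0.0289]
[305, 230, 4, 4, 14] [306.3 231.5] [ 0.5347 -0.0652  0.0286]
[283, 239, 5, 4, 16] [285.2 240.3] [ 0.512  -0.0097  0.0292]
board top4 3901 med [ 0.5129 -0.0423  0.0284] rect [ 0.5195 -0.0437] [0.1783 0.1772] 69.8 zmax 0.0359 PCAang -111.2
grip0 side4 227 med [ 0.5781 -0.3319  0.1401] rect [ 0.5785 -0.3268] [0.0171 0.0176] 39.5 zmax 0.1698 PCAang -9.4
{'clock': 21.958, 'tcp_pos': [0.578, -0.325, 0.134], 'eef_rot': [179.945, 0.004, 75.004], 'contact_force': [-0.48, -0.031, -0.191], 'width': 0.351, 'grasp_force': 0.0}
{'clock': 22.55, 'tcp_pos': [0.578, -0.325, 0.133], 'eef_rot': [179.963, 0.016, 74.996], 'contact_force': [-0.548, 0.444, 2.413], 'width': 0.191, 'grasp_force': 29.999}
{'clock': 24.242, 'tcp_pos': [0.578, -0.324, 0.24], 'eef_rot': [-179.965, -0.016, 75.006], 'contact_force': [-0.74, 0.706, -1.155], 'width': 0.193, 'grasp_force': 29.999}
```

```bash
python3 - <<'E'
from m import *
p=[.548,-.029]
ctrl.movel(p+[.24],v=.15); ctrl.movel(p+[.163],v=.08); ctrl.pause(.3); st()
c=grab('side','side5'); t=grab('top','top5')
P=cloud(c); z=P[...,2]
# probe body/tip points and pad
near=np.hypot(P[...,0]-.548,P[...,1]+.029)<.025
for a,b in((.036,.05),(.05,.065),(.065,.078),(.078,.09),(.09,.11)):
    q=P[near&(z>a)&(z<b)]; print(a,b,len(q),q.mean(0).round(4) if len(q) else '')
s=cv2.imread('pics/side5.png'); cv2.imwrite('pics/crop5.png',cv2.resize(s[160:285,205:325],(576,600),interpolation=3))
E
```

```text
{'clock': 27.783, 'tcp_pos': [0.548, -0.029, 0.163], 'eef_rot': [179.969, 0.006, 74.992], 'contact_force': [0.909, 1.0, -1.109], 'width': 0.189, 'grasp_force': 29.999}
0.036 0.05 2 [ 0.5494 -0.0313  0.0474]
0.05 0.065 8 [ 0.5495 -0.0316  0.0574]
0.065 0.078 14 [ 0.5491 -0.034   0.0724]
0.078 0.09 16 [ 0.5487 -0.0335  0.0842]
0.09 0.11 25 [ 0.5487 -0.0361  0.1029]
```

View pics/crop5.png

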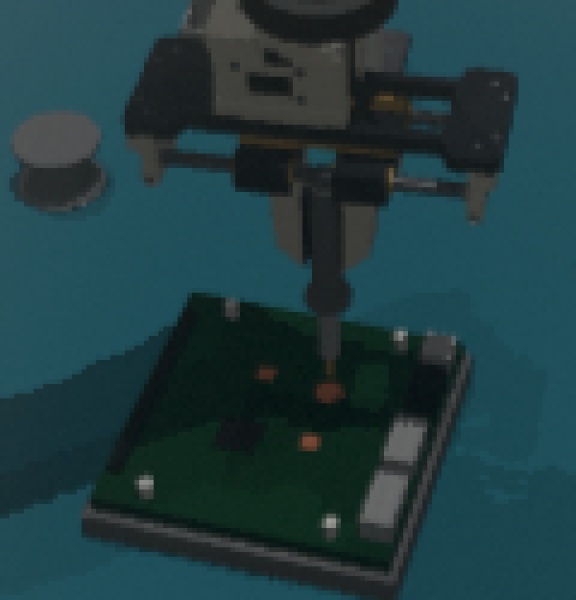

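The tip at crop (330,375) is directly above the round pad at (330,391), and the probe looks upright. I'll check the pad position in the same camera and then descend in small steps while logging force.

```bash
python3 - <<'E'
from m import *
P=cloud(load('side5')); print('pad side',np.nanmean(P[240:244,272:276].reshape(-1,3),0).round(4))
p=[.548,-.029]
def f(): 
    a=[]
    for _ in range(6): a.append(readout.get_obs()['contact_force']); ctrl.pause(.04)
    return np.mean(a,0).round(2)
print('free',f())
for z in(.154,.150,.147,.145,.143,.141,.140):
    print(z,ctrl.movel(p+[z],v=.02,guard=5),f(),readout.get_obs()['tcp_pos'][2].round(4))
st()
E
```

```text
pad side [ 0.5493 -0.029   0.0312]
free [ 0.08  0.08 -0.71]
0.154 False [ 0.38 -0.01 -1.03] 0.1541
0.15 False [-0.06  0.34 -0.88] 0.1501
0.147 False [ 0.17 -0.2  -0.06] 0.1471
0.145 False [0.36 0.19 0.42] 0.145
0.143 False [0.12 0.29 1.34] 0.143
0.141 False [0.19 0.   1.28] 0.141
0.14 False [0.39 0.3  1.43] 0.14
{'clock': 32.133, 'tcp_pos': [0.548, -0.029, 0.14], 'eef_rot': [179.996, -0.004, 75.0], 'contact_force': [0.218, 0.23, 0.324], 'width': 0.189, 'grasp_force': 29.999}
```

```bash
python3 - <<'E'
from h import *
a=[]
for _ in range(30): a.append(readout.get_obs()['contact_force'][2]); ctrl.pause(.04)
print(np.mean(a),np.std(a)); st()
grab('side','side6'); grab('top','top6')
s=cv2.imread('pics/side6.png'); cv2.imwrite('pics/crop6.png',cv2.resize(s[90:290,190:330],(560,600*4//3*3//4),interpolation=3))
E
```

```text
1.342269801604245 0.4920128155179937
{'clock': 33.383, 'tcp_pos': [0.548, -0.029, 0.14], 'eef_rot': [179.996, -0.001, 75.003], 'contact_force': [1.038, -0.89, 1.562], 'width': 0.188, 'grasp_force': 29.999}
```

View pics/crop6.png

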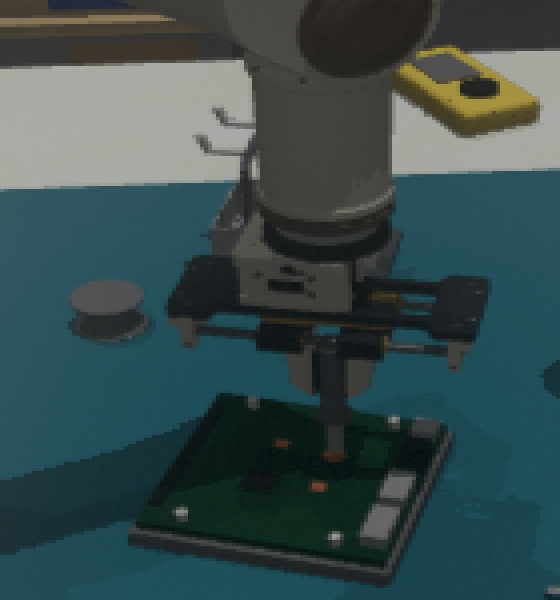

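The probe is upright with its tip on the round pad at crop (335,457). The pressing force is about 2.3 N, which is half travel, and the tub still hangs on the prongs.

```bash
python3 -c "
from h import *
print(order.hand_in())"
```

```text
the job is handed in; nothing more can be done
None
```

The job is handed in: the tub hangs on both prongs, and the gripper is still holding the probe upright on the round test pad at about 2.3 N (half travel), at about 33 s on the robot's clock.

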